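# Hook a dropped pastry ring out from under the cup rack

## Task

A steel pastry ring has dropped behind the splash guard, under the wire cup rack, where no hand fits. Take the hooked rod from its cradle, reach over the guard with it and draw the ring along the counter towards you until it is right out past the near end of the rack, without touching the ring by hand before that. Then hang the rod back in its cradle as it was and lay the ring flat in the open tray, leaving the mug, the jar and the tamper where they stand.

Things in the scene. Friction and masses are not known exactly. Their poses are not given: they have to be found in the camera images.
- rack: Fixed two-tier wire rack with a splash guard, 200 mm long along its y (-100 to 100 mm), open at both ends; posts only at the back (x = 190 mm). Origin: on the counter, below the middle of the lower tier's front edge; x points from the guard to the back posts (to the robot's right), y away from the robot, z up.
- guard_top (a point): Middle of the top edge of the rack's splash guard: an upright steel sheet 4 mm thick and 70 mm high along the rack's whole length, 20 mm in front of the lower tier's edge (rack x = -20 mm), with flat feet 4 mm high reaching 30 mm further to the front. Axes as the rack's.
- lower_edge (a point): Middle of the front edge of the rack's lower tier, 140 mm above the counter (rack x = 0). Wires along x, 5 mm thick and 25 mm apart, from here 190 mm back; the edge wire is 6 mm thick. Axes as the rack's.
- upper_edge (a point): Middle of the front edge of the rack's upper tier, 330 mm above the counter, 85 mm further to the front than the lower edge (rack x = -85 mm, y = 25 mm; the tier spans y -50 to 100 mm). It overhangs the guard: a hand held upright over the guard strikes it; one leaning about 40 degrees, fingers pointing down and along +x, passes in front of it.
- ring_center (a point): Centre (half-way up) of the loose steel pastry ring: 56 mm outside diameter, 50 mm inside, 18 mm high, open at top and bottom, about 50 g, z its axis. It starts flat on the counter under the lower tier, at rack x 42 to 56 mm and rack y -30 to 60 mm.
- rod_grip (a point): Centre of the loose hooked rod's handle: bar 70 mm long, 14 mm wide along y, 20 mm the other way. Frame upright (z up, x level towards the hook) while the rod leans as in its cradle: handle and shaft then run down along (0.643, 0, -0.766), 40 degrees from vertical. Best gripped across the 14 mm, fingers pointing along the shaft. Rod about 160 g, mostly in the shaft.
- rod_collar (a point): Underside of the rod's collar (26 mm across, 5 mm thick), on the shaft's axis, 40 mm below the handle's centre along it. From here the round steel shaft, 8 mm thick, runs 165 mm on to the knee, where it turns into a prong 35 mm long pointing along -z. Axes as rod_grip.
- rod_tip (a point): Lower end of the rod's prong (its rounded underside, 8 mm thick). Axes as rod_grip, from which it lies 132 mm along x and 192 mm down.
- cradle_grip (a point): Point of the fixed cradle where rod_grip lies when the rod is fully home, with the same axes; 211 mm above the counter. The cradle holds the rod leaning 40 degrees, hook pointing to the robot's right, on a post with a foot 120 x 90 mm. It stands to the left of the rack.
- cradle_seat (a point): Upper end of the cradle's trough, where rod_collar rests when home. The steel trough runs 90 mm down along the shaft, open on its upper face and at both ends: the shaft lies in it with 2.5 mm play each side, the side walls reach 6 mm above the shaft, and the collar sits on its upper end. The rod comes out straight upwards (60 mm clears it) and goes home straight downwards.
- tray: Fixed open aluminium tray, outside 170 x 170 x 25 mm, walls 4 mm, floor about 4 mm thick. It stands to the right of the rack's near end. Origin: under its centre on the counter; z up.
- mug: Bystander: white mug, 80 mm across, 90 mm high. Origin under its centre.
- jar: Bystander: closed clear jar, 72 mm across, 100 mm high. Origin under its centre.
- tamper: Bystander: steel coffee tamper, 52 mm across, 65 mm high, standing near the cradle. Origin under its centre.

How it is judged:
By the outcome, as a careful person would: the job done as asked, in the order asked, and still so for the second after the job is handed in, with the robot touching nothing.
It also fails if it takes over 72 s, if anything falls off the work surface, if the arm or the gripper's body presses on something with over 40 N, if the wrist force passes 120 N, or if a joint passes its speed limit or range.

## Robot

A 7-joint arm with a two-finger parallel gripper is mounted at the origin on the work surface. World frame = base frame: x ahead of the robot, y to its left, z up, the work surface at z = 0. Lengths are in mm, angles in rad, forces in N, time in s.
With the tool pointing down it reaches from about 425 to 875 mm from the base axis. Payload 4.7 kg.
Tool frame: the origin (TCP) lies between the finger pads; the fingertips stand 14 mm ahead of it and the grasp point (between the pads) lies 5 mm behind it; x points along the fingers, y is the direction in which the jaws open and shut, and the axes are right-handed (so a half turn about x gives the same grasp; the last joint's range is limited). The gripper opens to 87 mm and grips with 3 to 60 N. Pads are 19 mm wide; open, the fingers measure 117 mm over their backs; the gripper's body (75 mm by 190 mm) begins 51 mm behind the grasp point.
Start: joints at [1.192, 0.321, -0.07, 1.45, 0.023, 1.371, -0.057], TCP at [248.787, -600.524, 236.587] pointing down, gripper open.
Joint ranges: [-2.86, 2.86], [-0.3, 2.09], [-1.38, 1.24], [0.06, 2.45], [-1.56, 4.7], [0.09, 2.05], [-2.69, 2.69]. Speed limits (rad/s): [2.57, 2.57, 3.14, 3.14, 3.14, 3.14, 3.14].

## Interface

Orientations are given as a unit quaternion [x, y, z, w].
In Python, from station import ctrl, capture, workorder, finder, get_t, get_joint_positions, get_joint_vel, get_tau, get_position, get_orientation, get_wrist_force, get_moment, get_opening gives the robot as it stands. Calls block until the motion is done:
- ctrl.movep(position, orientation): joint-space move of the TCP to a pose.
- ctrl.movel(position, rate=150, rotation=None): straight line of the TCP; rotation=None keeps the orientation; rate is the mean speed in mm/s.
- ctrl.set_joints(angles): joint-space move.
- ctrl.set_gripper(opening, squeeze=None): finger opening in mm; squeeze is the grip in N (None keeps the last); returns when the fingers have stopped.
- ctrl.sleep(seconds).
- ctrl.inverse_kinematics(position, orientation): joint angles nearest the present ones, or None.
- capture(name): name is "scene" or "side" or "wrist"; returns a dict with "color" (420x560x3 uint8, blue, green, red), "range_z" (420x560 float32, mm along the optical axis (not along the pixel's ray), 0 where there is no reading), "fx", "fy", "cx", "cy" (pixels), "rvec" (rotation vector, rad) and "tvec" (3), from world to camera coordinates, as OpenCV has them. Camera axes: x right, y down, z forward; pixel columns grow to the right and rows downward; lengths in mm; the calibration is good to about 2 mm. A picture is of the moment at which its call begins.
A pose or a line that the arm cannot do raises ctrl.IKError and nothing moves.
- workorder.hand_in(): hands the job in, once; it reports no verdict.
Trained networks look in a picture, given as the dict that the camera call returned (one of the last four; its "shot" number tells which), for a name from the list of things; names that differ only in an ending like _2 or _b are one class to them, and where a whole thing is asked for, a point or a joint stands for the part that bears it (a point fixed in the world has none). Each returns a list of dicts, best first, with "confidence" (0 to 1); they miss things now and then, are a little off and sometimes report something else, mostly with a low value. They report only what shows in the picture. A call takes as long as a camera call.
- finder.cut_out(picture, query): "pixels" (420x560 bool, what is visible of it) and "position" ([column, row] in pixels, amid what is visible of it).
- finder.pinpoint(picture, query): "position" ([column, row] in pixels: a listed point, or the origin of a listed thing).
Readings, each from a call of its own:
- get_t(): time.
- get_joint_positions(): joint angles.
- get_joint_vel(): joint speeds.
- get_tau(): joint torques, N m.
- get_position(): TCP position.
- get_orientation(): TCP orientation.
- get_wrist_force(): force on the tool from outside, world axes, zero at the start.
- get_moment(): the same for the moment, N m.
- get_opening(): finger opening in mm.
Only numpy, scipy, OpenCV 4.12 (cv2) and the standard library are available. Lean on these libraries where they do the work, as an engineer would, in place of code of your own. Each camera call takes 0.05 s, during which the arm holds its last target. There are 200 camera calls.

## Working session

There is one attempt and no reset: what is moved stays moved. The work goes in short steps, each a Python script; the robot and the scene stay as the last script left them, time stands still between calls to the robot, and variables do not carry over. Pictures are saved under pics/ and viewed, about 8 in all and at most 12, crops included, and the job is handed in when it is done.

```bash
ls; mkdir -p pics; cat > h.py <<'E'
import numpy as np, cv2
from scipy.spatial.transform import Rotation as R
from station import *
def cam(p):
    M=cv2.Rodrigues(np.array(p["rvec"],float))[0]; return M,np.array(p["tvec"],float).ravel()
def ray(p,uv):
    M,t=cam(p); d=np.array([(uv[0]-p["cx"])/p["fx"],(uv[1]-p["cy"])/p["fy"],1.]); return -M.T@t, M.T@d
def at_z(p,uv,z):
    o,d=ray(p,uv); return o+d*(z-o[2])/d[2]
def at_depth(p,uv):
    c,r=int(round(uv[0])),int(round(uv[1])); w=p["range_z"][max(0,r-1):r+2,max(0,c-1):c+2]; w=w[w>0]
    o,d=ray(p,uv); return o+d*np.median(w) if len(w) else None
def proj(p,X):
    M,t=cam(p); q=M@np.array(X)+t; return [q[0]/q[2]*p["fx"]+p["cx"],q[1]/q[2]*p["fy"]+p["cy"]]
def tri(a,ua,b,ub):
    A=np.zeros((3,3));B=np.zeros(3)
    for p,u in((a,ua),(b,ub)):
        o,d=ray(p,u); d/=np.linalg.norm(d); P=np.eye(3)-np.outer(d,d); A+=P;B+=P@o
    return np.linalg.solve(A,B)
def cloud(p,mask):
    M,t=cam(p); v,u=np.nonzero(mask&(p["range_z"]>0)); z=p["range_z"][v,u]
    return (np.c_[(u-p["cx"])/p["fx"]*z,(v-p["cy"])/p["fy"]*z,z]-t)@M
E
python3 - <<'E'
from h import *
np.set_printoptions(precision=1,suppress=True)
P={n:capture(n) for n in("scene","side")}
for n in P: cv2.imwrite(f"pics/{n}0.png",P[n]["color"]); print(n,ray(P[n],(280,210)))
for q in"rack guard_top lower_edge upper_edge ring_center rod_grip rod_collar rod_tip cradle_grip cradle_seat tray mug jar tamper".split():
    u={}
    for n in P:
        r=finder.pinpoint(P[n],q)
        if r: u[n]=r[0]["position"]; print(q,n,np.array(u[n]),round(r[0]["confidence"],2),at_depth(P[n],u[n]))
    if len(u)==2: print("   tri",tri(P["scene"],u["scene"],P["side"],u["side"]))
    elif u and q in("rack","tray","mug","jar","tamper","ring_center"):
        n=list(u)[0]; print("   z",at_z(P[n],u[n],9 if q=="ring_center" else 0))
print(get_t(),get_orientation())
E
```

```text
pics
scene (array([1163.8, -260.7, 1244.1]), array([-0.5,  0.2, -0.8]))
side (array([ 54.4, 794.8, 805.4]), array([ 0.4, -0.7, -0.6]))
rack scene [284.6 260.8] 0.64 [596.8  11.6   0.7]
rack side [258.7 252. ] 0.72 [568.9  46.6  32.8]
   tri [594.   11.9  -3.9]
guard_top scene [295.  246.3] 0.81 [560.3  67.1  -0.7]
guard_top side [255.2 242.4] 0.81 [580.5  46.3  66.2]
   tri [586.5  47.   62.3]
lower_edge scene [287.1 236.1] 0.84 [586.3  22.9 139.8]
lower_edge side [255.8 217.1] 0.69 [590.8  21.4 142.6]
   tri [589.2  22.4 144. ]
upper_edge scene [324.4 198.7] 0.57 [423.5 250.8  -0.4]
upper_edge side [226.1 169.3] 0.81 [ 1937.4 -1503.3  -755.3]
   tri [621.2 109.4 337.4]
ring_center scene [280.3 270.1] 0.52 [621.1 -14.9  -1.8]
ring_center side [256.7 218.1] 0.67 [586.9  22.6 140.9]
   tri [645.1 -39.   77.9]
rod_grip scene [366.3 182.7] 0.64 [553.2 307.8 220.4]
rod_grip side [200.3 260.8] 0.52 [541.1 323.5 223.4]
   tri [549.4 313.4 212.3]
rod_collar scene [361.6 195.1] 0.7 [567.4 289.9 182.5]
rod_collar side [207.  264.1] 0.65 [548.7 296.4 188.5]
   tri [561.1 289.9 176.6]
rod_tip sc
[... 189 characters left out ...]
p side [200.7 258.1] 0.69 [544.9 317.3 225.2]
   tri [552.4 308.6 215.5]
cradle_seat scene [357.1 193.2] 0.7 [556.8 279.1 185.3]
cradle_seat side [209.5 261.2] 0.6 [550.9 284.3 187.4]
   tri [555.  280.4 182.5]
tray scene [166.8 254.8] 0.87 [ 416.9 -342.3    2.1]
tray side [169.  355.5] 0.52 [536.5 468.7  55.2]
   tri [549.8  23.6 -44.6]
mug scene [140.5 318. ] 0.9 [ 597.5 -473.5    3.7]
mug side [319.7 185.8] 0.69 [ 583.6 -431.1   21.9]
   tri [ 598.1 -472.2   -1.7]
jar side [168.4 357.8] 0.56 [537.4 471.1  49.1]
   z [568.7 450.1   0. ]
tamper scene [294.8 207.6] 0.44 [613.8  29.4 329.6]
tamper side [281.1 296.1] 0.62 [422.1 162.2  22.8]
   tri [425.5 138.6   3.4]
1.5 [-0.7 -0.1  0.7 -0.1]
```

```bash
python3 -c "
import cv2,numpy as np
a=cv2.imread('pics/scene0.png')[120:340,100:430];b=cv2.imread('pics/side0.png')[120:380,130:390]
cv2.imwrite('pics/s0.png',cv2.resize(a,None,fx=2.4,fy=2.4,interpolation=2));cv2.imwrite('pics/d0.png',cv2.resize(b,None,fx=2.3,fy=2.3,interpolation=2))"
```

```text
(no output)
```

View pics/s0.png

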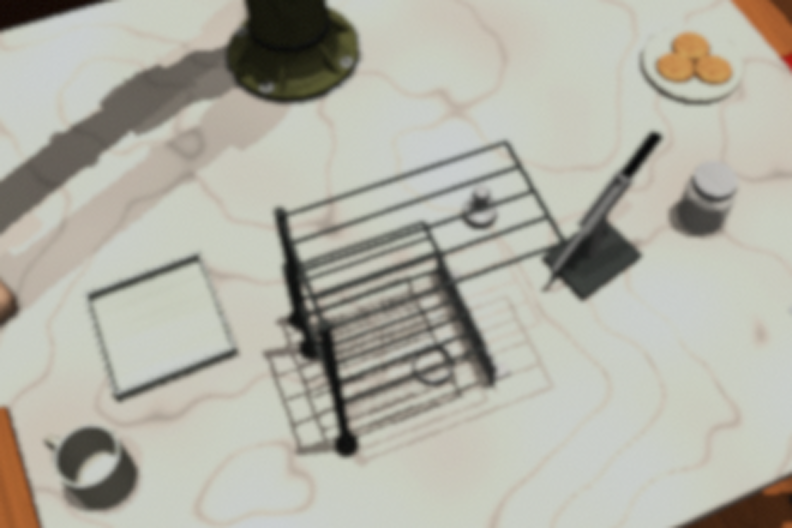

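View pics/d0.png

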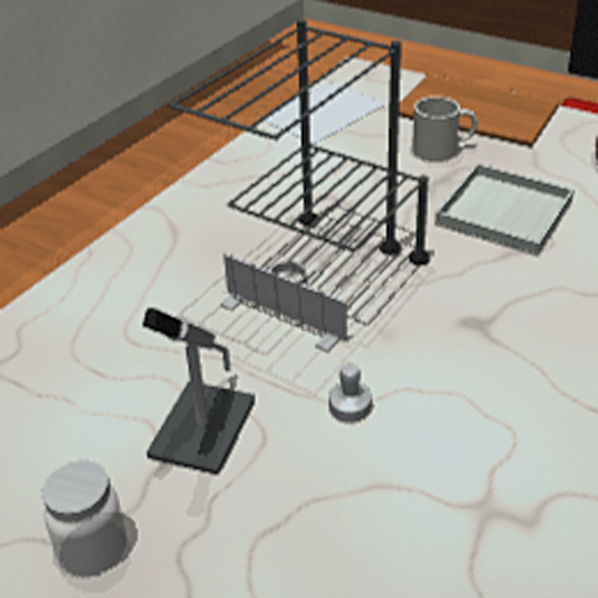

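Scene view: the ring shows at about pixel (280,272), the guard runs from (283,228) to (304,278), the tray is around (167,256), and the rod is in its cradle around (366,183). Side view: the ring is at about (256,237), behind the guard. Next I fit geometry from the depth images.

```bash
cat > m.py <<'E'
from h import *
np.set_printoptions(precision=2,suppress=True)
P={n:capture(n) for n in("scene","side")}
a=np.ones((420,560),bool)
def line(c):
    m=np.median(c,0); 
    for _ in range(4):
        d=np.linalg.svd(c-c.mean(0),full_matrices=False)[2][0]; r=np.abs((c-c.mean(0))@np.array([-d[1],d[0]])); c=c[r<max(3,2*r.std())]
    s=(c-c.mean(0))@d; return c.mean(0),d,np.degrees(np.arctan2(d[1],d[0])),np.percentile(s,[1,99]),len(c),r.std()
for n in P:
    c=cloud(P[n],a); print(n)
    g=c[(c[:,2]>15)&(c[:,2]<75)&(c[:,0]>480)&(c[:,0]<720)&(c[:,1]>0)&(c[:,1]<95)]
    if len(g)>20: print(" guard",*line(g[:,:2]))
    for lab,z in(("low",140),("up",330)):
        t=c[(abs(c[:,2]-z)<6)&(c[:,0]>400)&(c[:,0]<800)&(abs(c[:,1])<260)]
        if len(t)>20: print(" ",lab,len(t),cv2.minAreaRect(t[:,:2].astype(np.float32)),t[:,2].mean())
    f=c[(c[:,2]>4)&(c[:,2]<22)&(c[:,0]>450)&(c[:,0]<680)&(c[:,1]>150)&(c[:,1]<380)]
    if len(f)>20: print("  foot",len(f),cv2.minAreaRect(f[:,:2].astype(np.float32)),np.percentile(f[:,2],[5,50,95]))
    t=c[(c[:,2]>15)&(c[:,2]<30)&(c[:,0]>350)&(c[:,0]<600)&(c[:,1]>-460)&(c[:,1]<-200)]
    if len(t)>20: print("  tray",len(t),cv2.minAreaRect(t[:,:2].astype(np.float32)))
    h=c[(c[:,2]>120)&(c[:,2]<260)&(c[:,0]>480)&(c[:,0]<680)&(c[:,1]>230)&(c[:,1]<380)]
    d=np.linalg.svd(h-h.mean(0),full_matrices=False)[2][0];print("  rod",len(h),h.mean(0),d,np.degrees(np.arctan2(d[1],d[0])))
    for q in("tamper","jar","mug","ring_center"):
        r=finder.cut_out(P[n],q)
        for k in r[:1]:
            cc=cloud(P[n],k["pixels"]); print("  ",q,round(k["confidence"],2),np.array(k["position"]),k["pixels"].sum(),np.median(cc,0) if len(cc) else 0)
S,D=P["scene"],P["side"]
print("ring",at_z(S,(280.4,272),9),at_z(D,(256.5,237.4),16),tri(S,(280.4,272),D,(256.5,237.4)))
E
python3 m.py
```

```text
scene
 guard [613.14  40.75] [ 1.   -0.02] -1.3600272548118362 [-117.17   79.52] 158 0.7161768807012964
  low 921 ((592.3407592773438, 42.3134765625), (431.8680419921875, 212.3284454345703), 88.5782241821289) 141.23451543043592
  up 1178 ((616.6334228515625, -32.04351806640625), (285.0845031738281, 159.73709106445312), 88.89099884033203) 331.42012529479837
  foot 783 ((564.2311401367188, 266.3805847167969), (229.3091278076172, 226.8284912109375), 0.45124298334121704) [ 4.5  10.77 15.97]
  tray 251 ((472.67132568359375, -358.450439453125), (244.12063598632812, 199.66799926757812), 0.001281440258026123)
  rod 334 [562.72 278.6  179.24] [ 0.15 -0.61 -0.78] -76.53147469280694
   tamper 0.55 [297.  207.7] 207 [440.49 136.44  23.77]
   jar 0.61 [394.2 199.2] 568 [579.28 431.8   76.85]
   mug 0.62 [137.6 312.3] 947 [ 591.71 -470.41   47.42]
   ring_center 0.4 [280.7 277.8] 48 [652.67 -22.72  11.61]
side
 guard [585.59  46.05] [-1.    0.03] 178.51798595351974 [-103.52   93.64] 705 0.7133134826667283
  low 805 ((587.0079956054688, 43.53025817871094), (429.0704040527344, 209.98089599609375), 89.36331176757812) 140.67644724332817
  up 774 ((612.7761840820312, -27.4598388671875), (283.0126647949219, 160.78614807128906), 88.66193389892578) 330.51703849662823
  foot 1086 ((547.1846923828125, 250.2805938720703), (228.74229431152344, 192.39273071289062), 80.04102325439453) [ 7.37 11.06 13.86]
  tray 283 ((474.0708923339844, -355.3536376953125), (205.91966247558594, 250.51605224609375), 89.0752944946289)
  rod 307 [551.02 292.89 185.46] [-0.12  0.6   0.79] 101.66992169028136
   tamper 0.57 [280.5 291.1] 334 [423.15 155.33  22.56]
   jar 0.59 [167.5 344.4] 1461 [548.19 460.54  73.81]
   mug 0.63 [321.5 173.6] 577 [ 592.19 -442.67   56.88]
   ring_center 0.61 [253.6 233.9] 60 [641.75 -39.88  10.53]
ring [632.13 -19.5    9.  ] [626.91 -28.8   16.  ] [630.5  -24.37  15.62]
```

```bash
cat >> h.py <<'E'
def lean(yaw,s=1):
    h=np.array([np.cos(yaw),np.sin(yaw),0]); x=.643*h+[0,0,-.766]; x/=np.linalg.norm(x); y=s*np.cross([0,0,1],h); y/=np.linalg.norm(y)
    return R.from_matrix(np.c_[x,y,np.cross(x,y)])
def down(yaw):
    y=np.array([np.cos(yaw),np.sin(yaw),0]); x=np.array([0,0,-1.]); return R.from_matrix(np.c_[x,y,np.cross(x,y)])
def tcp_for_tip(tip,yaw,off=5.):   # TCP so that rod tip is at tip; off = TCP ahead of handle centre along shaft
    h=np.array([np.cos(yaw),np.sin(yaw),0]); return np.array(tip)-132*h+[0,0,192]+off*(.643*h-[0,0,.766])
RY=np.radians(-1.3); EY=np.array([np.cos(RY),np.sin(RY),0]); EX=np.array([EY[1],-EY[0],0]); RO=np.array([590.,24,0])
def rk(x,y,z): return RO+x*EX+y*EY+[0,0,z]
YR=np.arctan2(EX[1],EX[0])
E
python3 - <<'E'
from h import *
np.set_printoptions(precision=2,suppress=True)
print(np.degrees(YR), [np.array([x@ EX,x@EY]) for x in [np.array([630,-23,0])-RO]])
yc=np.radians(-77); G=np.array([548,312,211.])
for s in(1,-1):
    print(s)
    for lab,p,o in [("grip",G,lean(yc,s)),("pre",G-120*lean(yc,s).as_matrix()[:,0],lean(yc,s)),("lift",G+[0,0,110],lean(yc,s)),
      ("in",tcp_for_tip(rk(47,30,5),YR),lean(YR,s)),("over",tcp_for_tip(rk(47,30,5),YR)-130*lean(YR,s).as_matrix()[:,0],lean(YR,s)),
      ("out",tcp_for_tip(rk(47,-171,5),YR),lean(YR,s)),("outup",tcp_for_tip(rk(47,-171,120),YR),lean(YR,s))]:
        print(lab,p,ctrl.inverse_kinematics(p,o.as_quat()))
for lab,p in(("up",[249,-600,500]),("mid",[430,150,520]),("ring",[440,-25,16]),("tray",[474,-356,21])):
  for y in(0,90): print(lab,y,ctrl.inverse_kinematics(p,down(np.radians(y)).as_quat()))
print(R.from_quat(get_orientation()).as_matrix())
E
```

```text
-91.30000000000001 [array([46.08, 41.06])]
1
grip [548. 312. 211.] [-0.25  0.77 -1.    1.33  1.02  1.97 -0.96]
pre [530.64 387.17 302.91] [-0.59  0.68 -0.63  1.07  0.84  2.04 -0.81]
lift [548. 312. 321.] [-0.36  0.62 -0.81  1.19  0.91  2.03 -0.78]
in [621.85 105.08 193.17] [ 0.16  0.8  -1.09  1.4   1.11  1.94 -0.93]
over [623.74 188.64 292.74] [-0.21  0.65 -0.7   1.15  0.88  1.99 -0.78]
out [420.9  109.64 193.17] [ 0.14  0.35 -1.    1.84  0.69  1.73 -1.05]
outup [420.9  109.64 308.17] [ 0.27  0.25 -1.13  1.7   0.66  1.9  -0.9 ]
-1
grip [548. 312. 211.] [-0.25  0.77 -1.    1.33  1.02  1.97  2.18]
pre [530.64 387.17 302.91] [-0.59  0.68 -0.63  1.07  0.84  2.04  2.33]
lift [548. 312. 321.] [-0.36  0.62 -0.81  1.19  0.91  2.03  2.36]
in [621.85 105.08 193.17] [ 0.2   0.85 -1.18  1.4   1.17  1.99  2.18]
over [623.74 188.64 292.74] [-0.15  0.69 -0.81  1.15  0.94  2.03  2.33]
out [420.9  109.64 193.17] [ 0.26  0.44 -1.18  1.84  0.76  1.79  2.03]
outup [420.9  109.64 308.17] [ 0.31  0.27 -1.18  1.7   0.67  1.91  2.22]
up 0 [ 1.26  0.37 -0.21  0.87  0.08  1.91  1.09]
up 90 [ 1.38  0.38 -0.41  0.87  0.16  1.91  2.62]
mid 0 [-0.03 -0.06 -0.34  1.32 -0.02  1.88 -0.37]
mid 90 [ 0.42 -0.06 -0.75  1.31 -0.05  1.88  1.23]
ring 0 [ 0.72  0.19 -0.77  2.15  0.18  0.86 -0.15]
ring 90 [ 0.75  0.2  -0.79  2.15  0.19  0.86  1.42]
tray 0 [ 0.93  0.43 -0.39  1.8   0.2   0.95  0.45]
tray 90 [ 1.06  0.46 -0.56  1.8   0.29  0.97  1.96]
[[-0.    0.38 -0.92]
 [-0.   -0.92 -0.38]
 [-1.    0.    0.  ]]
```

```bash
python3 - <<'E'
from h import *
np.set_printoptions(precision=2,suppress=True)
t=get_t()
ctrl.movel([249,-600,500],rate=400)
ctrl.movep([430,150,520],down(0).as_quat())
yc=np.radians(-77); G=np.array([548,312,211.]); o=lean(yc)
ctrl.movep(G-130*o.as_matrix()[:,0],o.as_quat())
print(get_t(),get_position())
w=capture("wrist"); cv2.imwrite("pics/w1.png",w["color"])
print(ray(w,(280,210)))
for q in("rod_grip","rod_collar","cradle_seat","cradle_grip","rod_tip"):
    for r in finder.pinpoint(w,q)[:1]: print(q,np.array(r["position"]),round(r["confidence"],2),at_depth(w,r["position"]))
E
```

```text
7.2 [530.7  391.81 311.96]
(array([497.89, 538.99, 379.18]), array([ 0.21, -0.79, -0.58]))
rod_grip [274.4 211.7] 0.91 [546.25 337.63 234.14]
rod_collar [275.  199.3] 0.89 [552.33 315.32 202.97]
cradle_seat [279.3 201.9] 0.58 [554.29 324.38 212.51]
```

View pics/w1.png

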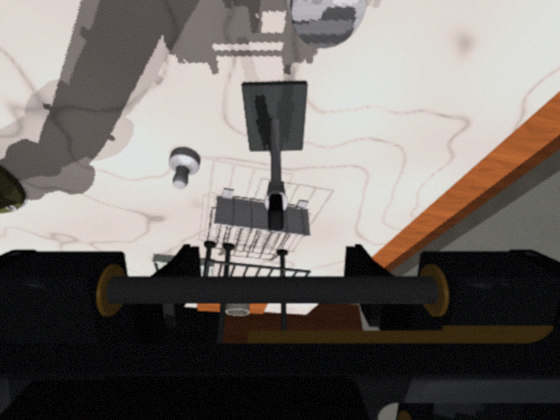

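Wrist view: the handle is at about (276,208), roughly centred between the fingers. The cradle foot's corners are at (243,83), (307,81), (303,150) and (248,152). The rack lies upside down below.

```bash
python3 - <<'E'
from h import *
np.set_printoptions(precision=2,suppress=True)
w=capture("wrist"); S=capture("scene"); D=capture("side")
T=R.from_quat(get_orientation()).as_matrix(); p0=get_position()
for uv in [(243,83),(307,81),(303,150),(248,152)]: print("foot",at_z(w,uv,10))
Z={"rod_grip":211,"rod_collar":211-40*.766,"cradle_grip":211,"cradle_seat":211-40*.766,"tamper":0}
for q,z in Z.items():
    ps=[]
    for c in(w,S,D):
        r=finder.pinpoint(c,q)
        print(q,at_z(c,r[0]["position"],z) if r else None, round(r[0]["confidence"],2) if r else "")
# handle/shaft lateral profile from wrist depth, in tool frame
c=cloud(w,np.ones((420,560),bool)); t=(c-p0)@T
for a in range(60,330,20):
    k=t[(t[:,0]>a)&(t[:,0]<a+20)&(abs(t[:,1])<50)&(abs(t[:,2])<40)]
    if len(k)>3: print(a,len(k),np.percentile(k[:,1],[3,50,97]),np.percentile(k[:,2],[3,50,97]))
# guard
for n,cc in(("w",c),):
    g=cc[(cc[:,2]>12)&(cc[:,2]<75)&(cc[:,0]>470)&(cc[:,0]<720)&(cc[:,1]>25)&(cc[:,1]<70)]
    print(len(g),cv2.minAreaRect(g[:,:2].astype(np.float32)), np.polyfit(g[:,0]-590,g[:,1],1), np.percentile(g[:,0],[0.5,99.5]))
E
```

```text
foot [509.59 312.19  10.  ]
foot [592.61 334.12  10.  ]
foot [625.52 215.13  10.  ]
foot [535.85 189.99  10.  ]
rod_grip [555.83 306.44 211.  ] 0.58
rod_grip [543.15 313.84 211.  ] 0.55
rod_grip [558.23 303.97 211.  ] 0.49
rod_collar [559.55 281.16 180.36] 0.6
rod_collar [554.36 279.62 180.36] 0.68
rod_collar [556.88 286.57 180.36] 0.44
cradle_grip None 
cradle_grip [552.04 310.4  211.  ] 0.6
cradle_grip [555.95 306.33 211.  ] 0.58
cradle_seat [561.14 286.13 180.36] 0.93
cradle_seat [554.02 279.81 180.36] 0.73
cradle_seat [556.41 287.54 180.36] 0.97
tamper None 
tamper [428.19 132.09   0.  ] 0.48
tamper [429.6  145.34  -0.  ] 0.57
80 337 [-1.37  4.78 11.8 ] [-7.46  1.54 10.73]
100 77 [-1.41  5.   11.51] [-7.99 -7.51 -5.15]
120 65 [-0.68  5.28 11.99] [-7.89 -7.57 -5.56]
140 50 [-0.79  5.53 12.26] [-7.91 -7.57 -5.13]
160 172 [-5.34  7.85 17.88] [-10.1   -2.83   9.69]
180 37 [-3.43  4.89 16.59] [-6.02 -5.61 -5.29]
200 51 [-2.49  6.39 16.35] [-14.39  -5.63  -5.26]
220 221 [ 1.31  6.59 13.57] [-30.44 -18.31  -5.49]
240 93 [-1.45  7.96 16.83] [-39.37 -34.49  -5.4 ]
1967 ((593.9837036132812, 44.10859680175781), (7.187273979187012, 199.5057373046875), 88.61824035644531) [-0.02 45.08] [494.99 692.62]
```

```bash
sed -i 's/^RY=.*RO=.*/RY=np.radians(-1.38); EY=np.array([np.cos(RY),np.sin(RY),0]); EX=np.array([EY[1],-EY[0],0]); RO=np.array([592.5,24,0])/' h.py
python3 - <<'E'
from h import *
np.set_printoptions(precision=2,suppress=True)
w=capture("wrist")
T=R.from_quat(get_orientation()).as_matrix(); p0=get_position()
t=(cloud(w,np.ones((420,560),bool))-p0)@T
k=t[(t[:,0]>80)&(t[:,0]<110)&(abs(t[:,1]-5)<6)&(t[:,2]>-6)&(t[:,2]<9)]; print("end",np.percentile(k[:,0],[5,25,50,75]))
C=p0+T@[133,5.6,2]; C[2]=211; yc=np.radians(-76); o=lean(yc); d=o.as_matrix()[:,0]
g=C+5*d; print("grip centre",C,"tcp",g)
ctrl.movep(g-110*d,o.as_quat()); ctrl.movel(g,rate=100)
f0=np.array(get_wrist_force()); ctrl.set_gripper(0,squeeze=60)
print("open",get_opening(),"F",f0,get_wrist_force(),get_moment(),get_position(),get_t())
np.save("grip.npy",np.r_[get_position(),get_orientation()])
ctrl.movel(g+[0,0,20],rate=60); print(get_wrist_force(),get_opening())
ctrl.movel(g+[0,0,120],rate=150); print(get_wrist_force(),get_moment(),get_opening(),get_t())
S=capture("scene"); D=capture("side"); W=capture("wrist")
cv2.imwrite("pics/l.png",np.hstack([cv2.resize(S["color"][120:340,220:420],(400,440)),cv2.resize(D["color"][120:340,150:350],(400,440))]))
h=np.array([np.cos(yc),np.sin(yc),0]); tip=g+[0,0,120]-5*d+132*h-[0,0,192]
print("tip expected",tip,proj(S,tip),proj(D,tip))
u=[finder.pinpoint(c,"rod_tip") for c in(S,D)]
print([ (x[0]["position"],x[0]["confidence"]) for x in u if x])
E
```

```text
end [95.08 95.71 96.09 96.6 ]
grip centre [554.24 309.9  211.  ] tcp [555.01 306.78 207.17]
open 13.503446450672808 F [-0.7   1.27 -0.62] [-0.65 -0.   -0.14] [ 0.74  0.2  -0.18] [554.84 306.77 207.15] 11.1167
[ 0.34 -0.09 -2.61] 13.768090618063555
[ 0.11 -0.09 -1.64] [ 1.05  0.19 -0.  ] 13.424839876864278 12.4167
tip expected [586.17 181.82 139.  ] [np.float64(332.69305893301726), np.float64(218.6726275873616)] [np.float64(225.0911508262524), np.float64(248.22576112304202)]
[([333.4, 218.2], 0.59), ([222.8, 248.8], 0.49)]
```

View pics/l.png

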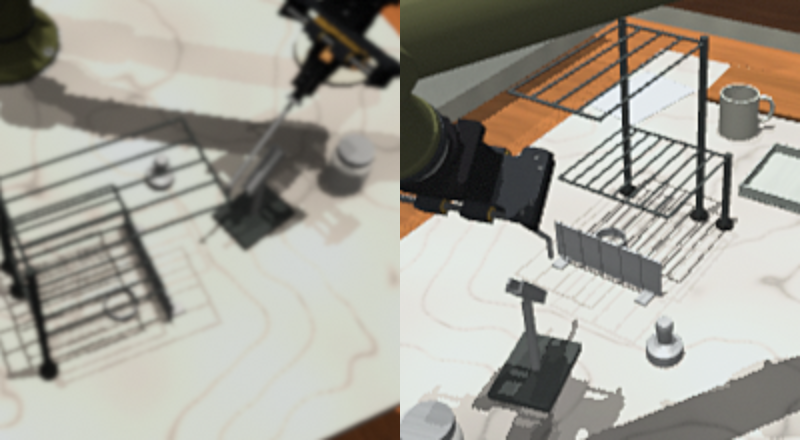

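Left half (scene): the rod hangs from the hand, tip at about pixel (332,219), with the ring at (281,272). Right half (side): the cradle is empty and the ring is at about (255,239). Next I go in over the guard.

```bash
python3 - <<'E'
from h import *
np.set_printoptions(precision=2,suppress=True)
o=lean(YR); d=o.as_matrix()[:,0]
A=tcp_for_tip(rk(46,36,24),YR)
ctrl.movep(A-130*d,o.as_quat()); print(get_position(),get_wrist_force())
ctrl.movel(A,rate=90); print(get_position()-A,get_wrist_force(),get_t())
S=capture("scene"); D=capture("side"); W=capture("wrist")
tip=rk(46,36,24); print("tip exp",tip,proj(S,tip),proj(D,tip), proj(S,rk(46,36,9)))
for n,c in(("S",S),("D",D)):
  for q in("rod_tip","ring_center"):
    r=finder.pinpoint(c,q); print(n,q,[(np.array(x["position"]),round(x["confidence"],2)) for x in r[:2]])
cv2.imwrite("pics/in.png",np.hstack([cv2.resize(S["color"][210:310,240:340],(400,400),interpolation=2),cv2.resize(D["color"][190:290,200:300],(400,400),interpolation=2)]))
E
```

```text
[633.07 187.89 311.14] [-0.74  0.04 -2.48]
[0.17 0.66 0.44] [ 0.13  0.61 -1.04] 14.8833
tip exp [627.38 -22.85  24.  ] [np.float64(278.876489511482), np.float64(269.15127456782295)] [np.float64(255.3097841213517), np.float64(236.4259739390091)] [np.float64(278.87345301420004), np.float64(271.1633575614159)]
S rod_tip [(array([282.2, 271.9]), 0.6)]
S ring_center [(array([285.9, 261.4]), 0.58), (array([280.5, 271. ]), 0.56)]
D rod_tip []
D ring_center [(array([253.5, 237.3]), 0.49)]
```

View pics/in.png

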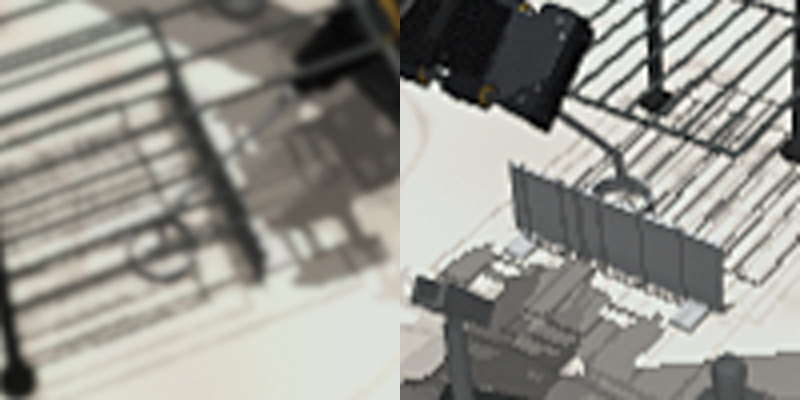

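The side view shows the prong at about (255.5,236), over the ring whose centre is at (255.5,239), so it is inside. Now I lower it and draw the ring out.

```bash
python3 - <<'E'
from h import *
np.set_printoptions(precision=2,suppress=True)
ctrl.movel(tcp_for_tip(rk(46,36,5.5),YR),rate=50); print(get_position()-tcp_for_tip(rk(46,36,5.5),YR),get_wrist_force())
for y in(0,-60,-120,-172):
    ctrl.movel(tcp_for_tip(rk(46,y,5.5),YR),rate=90); print(y,get_wrist_force(),get_moment(),get_opening(),get_t())
S=capture("scene"); D=capture("side")
print(proj(S,rk(46,-172,6)),proj(D,rk(46,-172,6)))
for n,c in(("S",S),("D",D)):
  for q in("ring_center",):
    r=finder.pinpoint(c,q); print(n,q,[(np.array(x["position"]),round(x["confidence"],2),at_z(c,x["position"],9)) for x in r[:2]])
cv2.imwrite("pics/out.png",np.hstack([cv2.resize(S["color"][130:290,220:380],(400,400),interpolation=2),cv2.resize(D["color"][180:340,210:370],(400,400),interpolation=2)]))
E
```

```text
[-0.15 -0.12 -0.44] [-0.16  0.51 -1.73]
0 [-0.11  0.6  -1.21] [ 1.09 -0.13 -0.02] 13.905144512589628 16.3
-60 [-0.1  -0.33 -1.24] [ 1.12 -0.14  0.  ] 13.875089547298462 17.1167
-120 [ 0.46  0.28 -1.54] [ 1.07 -0.16 -0.01] 13.804956847722035 17.9333
-172 [-0.2   0.03 -1.52] [ 1.1  -0.14 -0.01] 13.75719770185947 18.6583
[np.float64(256.39418169905883), np.float64(221.81253456852576)] [np.float64(310.81323780655083), np.float64(262.49472890281794)]
S ring_center [(array([260.7, 225.2]), 0.63, array([440.34,  -9.9 ,   9.  ]))]
D ring_center [(array([306.6, 255.9]), 0.59, array([443.21, -35.84,   9.  ])), (array([319.4, 182.9]), 0.41, array([ 603.48, -472.08,    9.  ]))]
```

View pics/out.png

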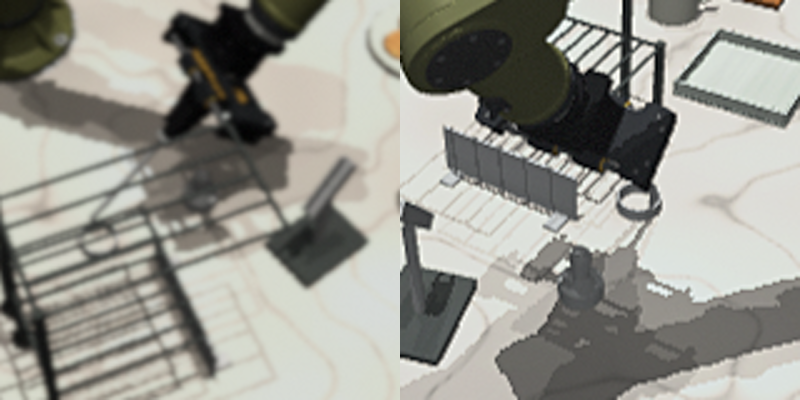

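The ring is out: in the side view it sits at about (306,261), world x around 440, with the rack's near end at about 493. Next I lift the rod and return it to its cradle.

```bash
python3 - <<'E'
from h import *
np.set_printoptions(precision=2,suppress=True)
g=np.load("grip.npy"); q=g[3:]; g=g[:3]
p=get_position(); ctrl.movel(p+[0,0,40],rate=80); ctrl.movel(p+[0,0,130],rate=200)
ctrl.movep(g+[0,0,120],q)
S=capture("scene"); D=capture("side")
for c in(S,D): print([(np.array(x["position"]),round(x["confidence"],2)) for x in finder.pinpoint(c,"rod_tip")[:1]])
ctrl.movel(g+[0,0,75],rate=150); ctrl.sleep(.2); f0=np.array(get_wrist_force()); print("f0",f0,get_moment())
W=capture("wrist"); t=(cloud(W,np.ones((420,560),bool))-get_position())@R.from_quat(get_orientation()).as_matrix()
for z in(55,35,20,10,5,2,0):
    ctrl.movel(g+[0,0,z],rate=60); ctrl.sleep(.1); f=np.array(get_wrist_force())-f0; print(z,f,np.array(get_position())-g-[0,0,z])
    if np.abs(f).max()>8: print("STOP"); break
print(get_t(),get_opening())
S=capture("scene"); D=capture("side")
cv2.imwrite("pics/home.png",np.hstack([cv2.resize(S["color"][150:270,290:410],(400,400),interpolation=2),cv2.resize(D["color"][210:330,150:270],(400,400),interpolation=2)]))
E
```

```text
[(array([332.9, 219.7]), 0.77)]
[(array([222.9, 251.9]), 0.56)]
f0 [ 0.49  0.24 -1.55] [1.05 0.15 0.04]
55 [-0.41 -0.79  0.53] [0.08 0.03 0.12]
35 [-1.14 -0.85 -0.85] [0.08 0.03 0.19]
20 [-0.22 -0.29 -0.11] [ 0.04 -0.02  0.04]
10 [-0.82 -0.86  0.19] [ 0.02 -0.05 -0.05]
5 [-1.69 -0.89  0.97] [ 0.01 -0.01 -0.02]
2 [-0.35 -0.77  1.28] [-0.01 -0.01 -0.02]
0 [-0.82  0.38  1.04] [ 0.1  -0.02  0.05]
25.075 13.933960708844515
```

```bash
python3 - <<'E'
from h import *
np.set_printoptions(precision=2,suppress=True)
g=np.load("grip.npy"); q=g[3:]; g=g[:3]; d=R.from_quat(q).as_matrix()[:,0]
ctrl.set_gripper(30); ctrl.set_gripper(87)
ctrl.movel(g-110*d,rate=120); ctrl.sleep(.2)
W=capture("wrist"); p0=np.array(get_position()); T=R.from_quat(get_orientation()).as_matrix()
t=(cloud(W,np.ones((420,560),bool))-p0)@T
for a in range(60,250,20):
    k=t[(t[:,0]>a)&(t[:,0]<a+20)&(abs(t[:,1])<40)&(abs(t[:,2])<30)]
    if len(k)>3: print(a,len(k),np.percentile(k[:,1],[3,50,97]),np.percentile(k[:,2],[3,50,97]))
k=t[(t[:,0]>50)&(t[:,0]<110)&(abs(t[:,1])<6)&(t[:,2]>-6)&(t[:,2]<9)]; print("end",np.percentile(k[:,0],[5,25,50,75]),"expected",110-5-35)
S=capture("scene"); D=capture("side")
for n,c in(("S",S),("D",D)):
  for qn in("rod_tip","rod_grip","rod_collar","ring_center"):
    r=finder.pinpoint(c,qn); print(n,qn,[(np.array(x["position"]),round(x["confidence"],2),at_z(c,x["position"],9)) for x in r[:1]])
ctrl.movel(g-110*d+[0,0,90],rate=200)
ctrl.movep([430,150,450],down(0).as_quat())
ctrl.movep([430,10,330],down(0).as_quat())
W=capture("wrist"); S=capture("scene"); D=capture("side")
for n,c in(("S",S),("D",D),("W",W)):
    r=finder.pinpoint(c,"ring_center"); print(n,[(np.array(x["position"]),round(x["confidence"],2),at_z(c,x["position"],9)) for x in r[:2]])
cv2.imwrite("pics/home2.png",np.hstack([cv2.resize(S["color"][150:300,270:420],(400,400),interpolation=2),cv2.resize(D["color"][210:330,150:270],(400,400),interpolation=2)]))
cv2.imwrite("pics/w2.png",W["color"]); print(get_t())
E
```

```text
60 471 [-5.4   1.64  7.94] [-10.09  -2.02   8.39]
80 93 [-4.92  1.71  7.81] [-10.26  -9.91  -8.19]
100 78 [-5.11  1.32  8.1 ] [-10.39  -9.97  -7.37]
120 232 [-10.19   1.85  13.02] [-12.55  -6.67   6.24]
140 25 [-9.59 -7.58 10.98] [-11.41  -8.08   9.31]
160 63 [-8.94  0.91 10.77] [-8.37 -8.19 -7.94]
180 182 [-7.2   0.91  9.03] [-22.72 -13.17  -8.01]
200 100 [-7.91  0.91  9.75] [-29.5  -25.13  -8.08]
220 11 [-9.    8.61 11.31] [-8.31 -8.18 -8.14]
end [67.34 67.78 68.31 68.88] expected 70
S rod_tip [(array([327.2, 237.3]), 0.78, array([577.91, 180.77,   9.  ]))]
S rod_grip [(array([364.3, 180.2]), 0.71, array([413.72, 424.41,   9.  ]))]
S rod_collar [(array([361.3, 192.9]), 0.55, array([460.81, 383.94,   9.  ]))]
S ring_center [(array([259.1, 223.6]), 0.62, array([431.96, -12.52,   9.  ]))]
D rod_tip [(array([228.5, 281.7]), 0.39, array([589.56, 179.22,   9.  ]))]
D rod_grip [(array([198. , 259.6]), 0.56, array([730.38, 149.1 ,   9.  ]))]
D rod_collar [(array([208.9, 262.2]), 0.61, array([692.95, 141.51,   9.  ]))]
D ring_center [(array([304.8, 259.7]), 0.5, array([440.01, -17.04,   9.  ]))]
S [(array([258.2, 225.3]), 0.41, array([437.19, -18.07,   9.  ])), (array([142.9, 317.2]), 0.23, array([ 600.39, -465.35,    9.  ]))]
D [(array([307.8, 254. ]), 0.6, array([444.01, -45.88,   9.  ]))]
W [(array([282.1, 198.5]), 0.83, array([448.63, -18.18,   9.  ]))]
31.5083
```

View pics/home2.png

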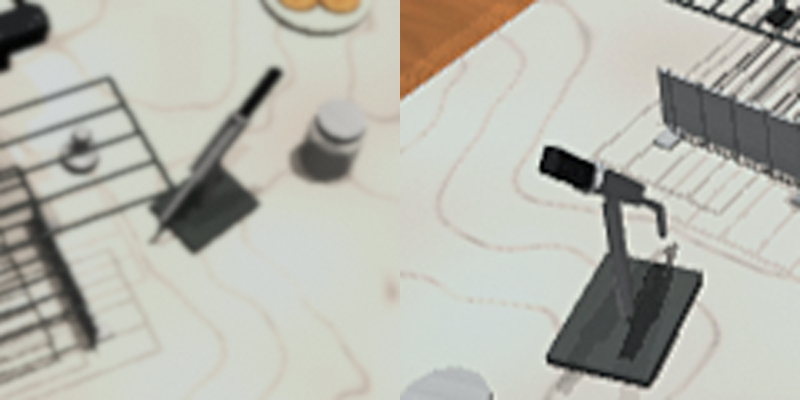

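View pics/w2.png

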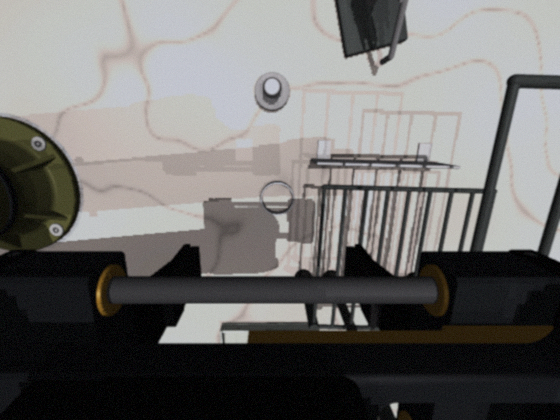

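Left half: the rod lies in its cradle, tip at about scene (328,240). Right half: the collar is seated on the trough. In the wrist view the ring lies free at about (277,197), with the tamper untouched at (271,91). Next I take a close look and grasp.

```bash
python3 - <<'E'
from h import *
np.set_printoptions(precision=2,suppress=True)
W=capture("wrist"); print("from W px",at_z(W,(277,197),14))
o=R.from_euler('y',-8,degrees=True)*down(np.pi/2); print(o.as_matrix()[:,0])
print(ctrl.inverse_kinematics([441,-18,17],o.as_quat()),ctrl.inverse_kinematics([474,-356,22],o.as_quat()))
ctrl.movep([425,-18,230],o.as_quat())
W=capture("wrist")
r=finder.cut_out(W,"ring_center"); r2=finder.pinpoint(W,"ring_center")
for x in r[:1]:
    c=cloud(W,x["pixels"]); v,u=np.nonzero(x["pixels"]); e=cv2.fitEllipse(cv2.convexHull(np.c_[u,v].astype(np.float32)))
    print("cut",x["confidence"],x["pixels"].sum(),e,at_z(W,e[0],11)); k=c[(c[:,2]>6)&(c[:,2]<26)]; print(len(k),k.min(0),k.max(0)) if len(k) else 0
for x in r2[:1]: print("pin",x["position"],at_z(W,x["position"],9))
cv2.imwrite("pics/w3.png",W["color"]); print(get_t())
E
```

```text
from W px [440.06 -16.04  14.  ]
[ 0.14  0.   -0.99]
[-0.23  0.03  0.21  2.29 -0.    0.68  1.55] [ 0.18  0.37  0.54  1.93 -0.38  0.82  2.5 ]
cut 0.83 340 ((273.81085205078125, 178.83599853515625), (41.892452239990234, 44.89474105834961), 7.507745265960693) [438.96 -16.45  11.  ]
317 [412.02 -40.     6.02] [466.     7.24  21.2 ]
pin [276.2, 178.9] [439.64 -13.4    9.  ]
33.1167
```

View pics/w3.png

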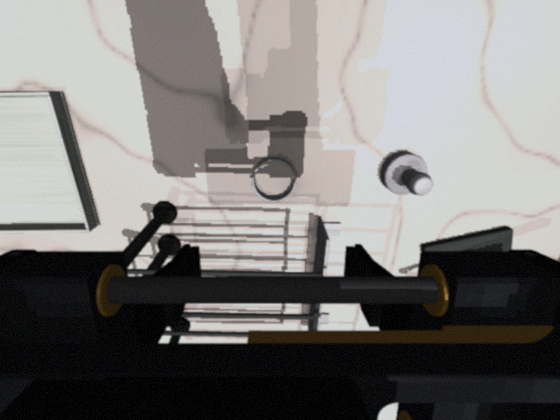

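The wrist view shows the ring at about (274,178), clear of the rack, with the tray at left and the tamper at (405,172). I grasp it and locate the tray.

```bash
python3 - <<'E'
from h import *
np.set_printoptions(precision=2,suppress=True)
o=R.from_euler('y',-8,degrees=True)*down(np.pi/2)
S=capture("scene"); D=capture("side")
X=[at_z(S,u,25) for u in [(137.5,243.8),(182.5,227.5),(198.8,266.3),(148.8,285.8)]]; print("corners",*X,"mean",np.mean(X,0))
for c in(S,D):
    for x in finder.cut_out(c,"tray")[:1]:
        k=cloud(c,x["pixels"]); print("tray",x["confidence"],len(k),np.percentile(k,[2,50,98],axis=0).ravel())
    print([at_z(c,x["position"],0) for x in finder.pinpoint(c,"tray")[:1]])
ctrl.movel([439,-16,110],rate=200); ctrl.movel([439,-16,17],rate=100); print(get_wrist_force())
ctrl.set_gripper(0,squeeze=15); print(get_opening(),get_wrist_force(),get_position())
ctrl.movel([425,-16,60],rate=120); ctrl.movel([415,-16,230],rate=250); print(get_opening(),get_wrist_force(),get_t())
W=capture("wrist"); cv2.imwrite("pics/w4.png",W["color"])
E
```

```text
corners [ 350.46 -419.9    25.  ] [ 349.48 -263.36   25.  ] [ 513.51 -256.86   25.  ] [ 514.83 -421.82   25.  ] mean [ 432.07 -340.48   25.  ]
tray 0.85 2554 [ 337.9  -425.64   -1.89  421.71 -346.52    4.4   506.86 -261.91   26.49]
[array([ 417.59, -337.12,    0.  ])]
tray 0.63 1493 [ 335.83 -426.8    -0.56  421.34 -345.17    4.41  503.28 -255.28   25.05]
[array([ 422.04, -346.82,    0.  ])]
[-0.69  0.16  0.33]
55.8095472597162 [-0.16  0.23  1.97] [439.07 -15.99  17.08]
56.16968563362243 [-0.21 -0.07 -0.54] 37.3417
```

View pics/w4.png

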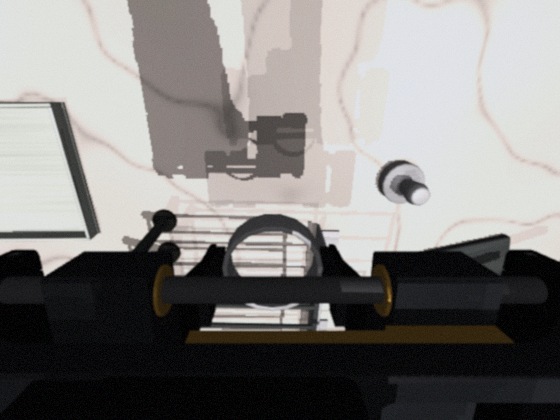

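The ring is held between the fingers (opening 56 mm) at about (273,262) in the wrist view. The tray centre is about (421,-343), so I place it there.

```bash
python3 - <<'E'
from h import *
np.set_printoptions(precision=2,suppress=True)
o=R.from_euler('z',-40,degrees=True)*R.from_euler('y',-8,degrees=True)*down(np.pi/2)
print(ctrl.inverse_kinematics([423,-343,21.5],o.as_quat()))
ctrl.movep([423,-343,160],o.as_quat()); ctrl.movel([423,-343,45],rate=150); ctrl.sleep(.1); f0=np.array(get_wrist_force())
for z in(28,24,22.5,21.5,20.5):
    ctrl.movel([423,-343,z],rate=40); ctrl.sleep(.1); f=np.array(get_wrist_force())-f0; print(z,f)
    if f[2]>3: break
ctrl.set_gripper(70); ctrl.movel([423,-343,60],rate=80); ctrl.movel([423,-343,330],rate=250)
print(get_opening(),get_wrist_force(),get_t())
W=capture("wrist");S=capture("scene"); D=capture("side")
for c in(S,D,W): print([(x["confidence"],at_z(c,x["position"],13)) for x in finder.pinpoint(c,"ring_center")[:1]])
for q,z in(("mug",0),("jar",0),("tamper",0)): print(q,[at_z(c,x["position"],z) for c in(S,D) for x in finder.pinpoint(c,q)[:1]])
cv2.imwrite("pics/end.png",np.hstack([cv2.resize(S["color"][120:340,100:430],(400,267)),cv2.resize(W["color"],(400,267)) ]))
cv2.imwrite("pics/end.png",np.vstack([cv2.imread("pics/end.png"),np.pad(cv2.resize(D["color"][100:400,130:430],(330,330)),((0,0),(0,470),(0,0)))]))
E
```

```text
[ 0.13  0.25  0.54  2.07 -0.18  0.73  1.65]
28 [0.26 0.07 0.85]
24 [-1.32 -0.6   0.26]
22.5 [-0.27  0.97  1.31]
21.5 [-0.14  0.14  0.39]
20.5 [-2.97  2.27  6.3 ]
69.91812618459586 [-0.46  0.53 -0.72] 44.2167
[(0.63, array([ 427.66, -344.11,   13.  ]))]
[(0.48, array([ 422.25, -346.02,   13.  ]))]
[(0.8, array([ 428.08, -340.68,   13.  ]))]
mug [array([ 600.45, -465.97,    0.  ]), array([ 592.46, -457.42,    0.  ])]
jar [array([555.06, 447.78,   0.  ]), array([573.09, 447.6 ,   0.  ])]
tamper [array([416.23, 135.3 ,  -0.  ]), array([430.46, 144.97,   0.  ])]
```

View pics/end.png

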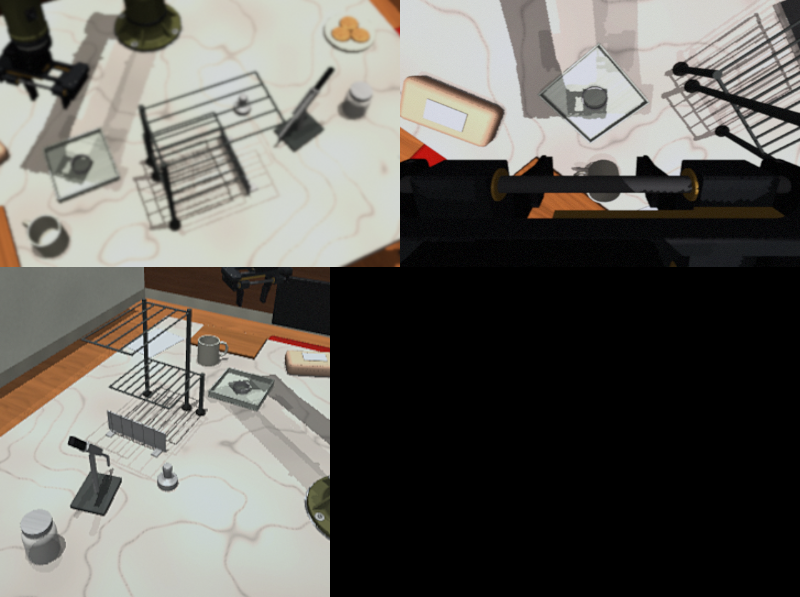

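The ring lies flat in the tray, at about (595,97) in the upper-right panel. The rod is in its cradle, and the mug, jar and tamper are in place.

```bash
python3 -c "
from h import *
W=capture('wrist')
for x in finder.cut_out(W,'ring_center')[:1]:
    k=cloud(W,x['pixels']); print(np.percentile(k[:,2],[5,50,90,98]).round(1))
workorder.hand_in(); print(get_t())"
```

```text
[11.1 22.4 24.2 24.7]
the job is handed in; nothing more can be done
the job is handed in; nothing more can be done
```

The job is handed in, and it took about 45 s of the 72 s allowed. I hooked the ring with the rod over the guard and drew it about 24 mm clear of the rack's near end. Then I hung the rod back and laid the ring in the tray.

- **Rod:** after release, its end along the shaft was within 0.2 mm of where it started. It sits about 1.5 mm sideways from its first position, within the trough's 2.5 mm play. The pictures show it seated with the collar on the trough.
- **Ring:** it lies within about 10 mm of the tray's centre. Its top reads 22–25 mm high, against 22 mm expected for lying flat. That is within the camera's error, and it looks flat in the picture.
- **Mug, jar and tamper:** they look untouched in the last picture. The two cameras put each of them 12–18 mm apart, so the position readings alone would not show a small shift.
- **Forces:** wrist readings stayed under about 7 N wherever I checked. I took them at steps, not continuously.

No check failed. The ring finder disagreed between cameras by up to 28 mm while the ring was by the rack, so I relied on the close wrist view for the grasp.

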